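# Wet the flat brush in the low tin and lay it on the drying rack

### The arm

A 6-joint arm with a two-finger parallel gripper is mounted at the origin on the work surface. World frame = base frame: x ahead of the robot, y to its left, z up, the work surface at z = 0. Lengths are in mm, angles in rad, forces in N, time in s.
With the tool pointing down it reaches from about 300 to 775 mm from the base axis. Payload 14.6 kg.
Tool frame: the origin (TCP) lies at the very end of the fingers, on their centre line; the grasp point (between the pads) lies 19 mm behind it; x points along the fingers, y is the direction in which the jaws open and shut, and the axes are right-handed (so a half turn about x gives the same grasp; the last joint's range is limited). The gripper opens to 94 mm and grips with 3 to 60 N. Pads are 16 mm wide; open, the fingers measure 119 mm over their backs; the gripper's body (75 mm by 177 mm) begins 78 mm behind the grasp point.
Start: joints at [-1.335, 0.3, 1.521, -0, 1.321, -0.067], TCP at [164, -524.97, 205.446] pointing down, gripper open.
Joint ranges: [-3.03, 3.03], [-0.79, 2.21], [0.23, 2.52], [-1.04, 4.18], [0, 3.07], [-2.55, 2.55]. Speed limits (rad/s): [2.22, 2.22, 2.57, 3.14, 3.14, 3.14].

### API

Orientations are given as a unit quaternion [x, y, z, w].
In Python, from station import status, snapshot, sign_off gives the robot as it stands.
- The arm moves only by the shell command python3 -m pendant 'ROWS' [FORCE]. ROWS is JSON, a list of rows, each a list of 7 numbers: the turn, a rotation vector about the tool's x, y, z in rad, then the shift along the tool's x, y, z in m, then the finger opening in m, from 0 to 0.094. A call has 1 to 5 rows; each row shifts and turns the pose as measured when the row begins, along the tool's axes as they then stand; what a row does not reach is not made up. A row lasts 1/12 s, in which the tool goes at most 41.7 mm and 7.16 degrees, less where a joint would pass 70% of its speed; a pose out of reach is approached as far as the arm can. A call with a gripper value outside its range is refused whole. The fingers move at their own pace and stop on an object; FORCE is the grip in N (left out, the last holds). Time passes only in rows, so rows that do not move let the fingers close. It gives the time, the measured TCP pose, the force and the opening at its end, in the units of the state.
- status.get_state(): the state, without advancing time (a new reading comes with each control period).
- snapshot(name): name is "scene" or "top" or "wrist"; returns a dict with "frame" (384x512x3 uint8, blue, green, red), "intrinsics" (3x3 intrinsics, pixels), "eye" and "orientation" of the camera in the world. Camera axes: x right, y down, z forward; pixel columns grow to the right and rows downward; lengths in mm; the calibration is good to about 2 mm. A picture is of the moment at which its call begins. There is no depth.
- sign_off(): hands the job in, once; it reports no verdict.
The state is a dict: "clock": time; "joint_pos": joint angles; "joint_vel": joint speeds; "effort": joint torques, N m; "tool_pos": TCP position; "orientation": TCP orientation; "wrist_force": force on the tool from outside, world axes, zero at the start; "torque": the same for the moment, N m; "gripper_width": finger opening in mm.
Only numpy, scipy, OpenCV 4.12 (cv2) and the standard library are available. Lean on these libraries where they do the work, as an engineer would, in place of code of your own. Each camera call takes 0.05 s, during which the arm holds its last target. There are 200 camera calls.

### The job

Take the flat paint brush from its little wooden stand and, keeping it in the gripper, dip the ends of its bristles for a moment into the low wide tin, about 2 cm below the rim, without pressing on the tin. Then lift it clear and lay it, without dropping it, in the free lane of the drying rack beside the other brush, lying level across both rails with its bristles out over the drip tray at the same end as the other brush's. Do not dip it in the tall tin, and leave both tins and the other brush standing or lying where they are.

Things in the scene. Friction and masses are not known exactly. Their poses are not given: they have to be found in the camera images.
- brush: flat paint brush lying level on its stand, 210 mm long, 60 g; origin at mid-length on its underside; x axis points to the bristles, z up (it lies flat). Wooden handle 18 mm wide and 12 mm thick from x=-105 to x=+30 mm, steel ferrule 32 mm wide, 12 mm thick from +30 to +60, stiff (rigid) pale bristles 32 mm wide, 10 mm thick from +60 to +105; its balance point is near x=0
- brush_tip (a point): middle of the bristle ends of that brush, 105 mm from its origin along its x, 6 mm above its underside
- brush_grip (a point): good place to grip the handle, on its centre line 15 mm behind the origin and 6 mm above the underside, 120 mm from the tip; here the handle is 18 mm wide and hangs free between the stand's rails
- stand: fixed wooden brush stand: 160 x 90 mm base board 8 mm thick with two crossbars 12 mm thick and 90 mm long, their tops 32 mm above the table, centred at x=-70 and x=+45 mm; the brush starts lying over them roughly along the stand's x, bristles to +x, roughly towards the robot; origin at the centre of the underside
- low_tin: low wide open plain steel tin, loose, upright, about 0.35 kg: outer diameter 90 mm, height 55 mm, wall 3 mm, floor 4 mm; origin at the centre of its underside
- low_tin_rim (a point): centre of the low tin's mouth, 55 mm above its underside
- tall_tin: tall narrow open plain steel tin, loose, upright, not to be used: outer diameter 68 mm, height 105 mm; origin at the centre of its underside. The two tins may stand either way round
- tall_tin_rim (a point): centre of the tall tin's mouth, 105 mm above its underside
- rack: fixed drying rack: aluminium drip tray 280 x 180 mm, 14 mm high, spanning x=-150 to +130 mm, y=-90 to +90 mm, with two wooden rails 12 mm thick along y at x=-60 and x=+55 mm, their tops 45 mm above the table; teeth 6 mm thick rise 18 mm above the rails at y=-80, 0 and +80 mm and make two lanes. Origin at the centre of the rails' pattern on the underside; x points away from the robot, roughly. Brushes lie along x with the bristles towards -x
- free_lane (a point): middle of the free lane, at the level of the rails' tops: rack x=0, y=+40, z=45 mm, axes as the rack's. The lane is 74 mm wide. The laid brush's origin belongs here, its x axis pointing to the rack's -x
- spare_brush: the other flat brush, loose, 24 mm wide at the bristles, otherwise shaped like the first; it lies in the other lane at about rack y=-40 mm, bristles to the rack's -x; origin and axes as for the first brush
Things that resemble listed ones, but are neither listed nor needed, are in the scene too. Leave any purple look-alike of the low_tin alone. What is shaped like the brush but orange is not meant.

How it is judged (in metres and radians):
On the way, in this order (a step that is already met when the one before it is completed fails the run):
1. the brush, held in the gripper, has its bristle ends inside the upright low tin, at least 13 mm below the rim (z of brush_tip in the frame of low_tin between 0.002 and 0.042 m and horizontal distance between brush_tip and low_tin_rim below 0.042 m and angle between low_tin's own z axis and vertical below 0.1 rad and contact force between the fingers and brush above 1 N), for 0.3 s.
2. the brush, held in the gripper, is lifted clear above the low tin's rim (z of brush_tip in the frame of low_tin above 0.065 m and contact force between brush and low_tin below 0.05 N and contact force between the fingers and brush above 1 N), for 0.1 s.
At the end, for the whole second after the job is handed in: brush at rest, level on both rails in the free lane: middle and tip within 22 mm of the lane's centre line, tip 72-138 mm to the rack's -x side of the lane's middle; tins upright and within 30 mm of their starts; other brush in its lane within 30 mm of its start (y of brush in the frame of free_lane between -0.022 and 0.022 m and y of brush_tip in the frame of free_lane between -0.022 and 0.022 m and x of brush_tip in the frame of free_lane between -0.138 and -0.072 m and z of brush in the frame of free_lane between -0.004 and 0.016 m and z of brush_tip in the frame of free_lane between -0.002 and 0.018 m and linear speed of brush below 0.02 m/s and angular speed of brush below 0.2 rad/s and angle between each of low_tin, tall_tin's own z axis and vertical below 0.1 rad and distance of each of low_tin, tall_tin, spare_brush from where it was at the start of the episode below 0.03 m and z of spare_brush in the frame of free_lane above -0.005 m); the robot touches nothing.
It fails at once if the brush presses on the low tin with more than 8 N (contact force between brush and low_tin above 8 N).
It fails at once if the low tin is tipped by more than 15 degrees (angle between low_tin's own z axis and vertical above 0.26 rad).
It fails at once if the tall tin is tipped by more than 15 degrees (angle between tall_tin's own z axis and vertical above 0.26 rad).
It fails at once if the brush is dipped in the tall tin (horizontal distance between brush_tip and tall_tin_rim below 0.031 m and z of brush_tip in the frame of tall_tin below 0.1 m).
It fails at once if the brush is dropped from more than about 25 mm (contact force between the fingers and brush below 0.05 N and linear speed of brush above 0.7 m/s).
It also fails if it takes over 56 s, if anything falls off the work surface, if the arm or the gripper's body presses on something with over 40 N, if the wrist force passes 120 N, or if a joint passes its speed limit or range.

## Working session

There is one attempt and no reset: what is moved stays moved. The work goes in short steps, Python scripts to look and compute and a shell command to move; the robot and the scene stay as the last step left them, time stands still between calls to the robot, and variables do not carry over. Pictures are saved under pics/ and viewed, on a budget of 10 in all, crops included, one or two more only if the job needs it, and the job is handed in when it is done.

```bash
ls; mkdir -p pics; python3 - <<'E'
from station import status, snapshot
import cv2,numpy as np,json
print(status.get_state())
for n in ("scene","top"):
    s=snapshot(n); cv2.imwrite(f"pics/{n}0.png",s["frame"])
    np.savez(f"{n}0.npz",**s); print(n,s["intrinsics"],s["eye"],s["orientation"])
E
```

```text
pics
{'clock': 0.0, 'joint_pos': array([-1.33458905e+00,  3.00504880e-01,  1.52159912e+00,  2.64791452e-05,
        1.32070361e+00, -6.65950042e-02]), 'joint_vel': array([ 2.09206533e-04, -1.01685111e-03, -7.85076797e-05,  1.07538139e-04,
       -2.68735951e-04,  8.64137774e-04]), 'effort': array([-5.28860164e-04, -5.31805301e+01, -3.52739847e+01,  7.08260620e-02,
        2.43462611e-02, -1.16759529e-04]), 'tool_pos': array([ 163.95060409, -524.71065297,  204.86017562]), 'orientation': array([-0.69899086, -0.10707471,  0.69904556, -0.10621715]), 'wrist_force': array([-0.12662771, -0.83937644, -0.13338198]), 'torque': array([-0.0381795 ,  0.04066883, -0.03582898]), 'gripper_width': 93.87174019268265}
scene [[436.81226453   0.         250.60366843]
 [  0.         436.81226453 193.47297523]
 [  0.           0.           1.        ]] [1242.72665868   85.27543742  828.11308874] [ 0.6130906   0.68187909 -0.29154809 -0.27232433]
top [[427.2538655    0.         250.36594989]
 [  0.         427.2538655  185.65947318]
 [  0.           0.           1.        ]] [ 165.63553068   28.33557635 1331.74250638] [ 0.70337954 -0.70246958  0.07719834 -0.07638144]
```

View pics/scene0.png

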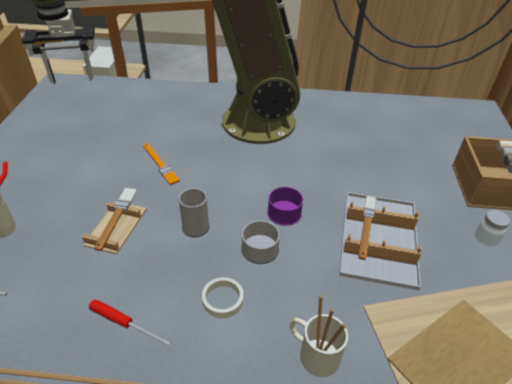

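View pics/top0.png

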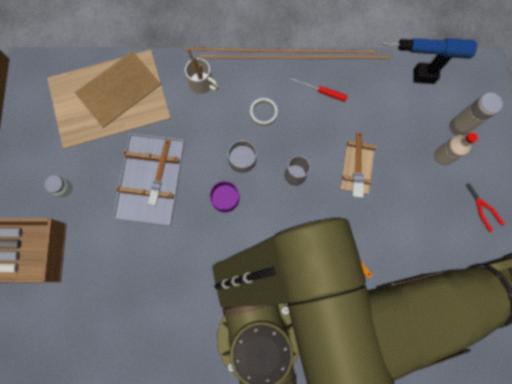

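The low steel tin is at about top (242,155), the tall one at (297,170) and the purple look-alike at (224,196). The wooden-handled brush lies on its stand at (358,165). The orange brush at scene (160,163) is not the one meant. The rack is at (150,180), with its free lane to the image left. One enlarged crop will confirm this.

```bash
cat > h.py <<'E'
import numpy as np,cv2
from scipy.spatial.transform import Rotation as R
def ray(s,px):
    K=s["intrinsics"];q=R.from_quat(s["orientation"])
    d=np.linalg.solve(K,np.c_[np.atleast_2d(px),np.ones(len(np.atleast_2d(px)))].T).T
    return np.array(s["eye"]),q.apply(d)
def onplane(s,px,z):
    e,d=ray(s,px); return e+d*((z-e[2])/d[:,2])[:,None]
def proj(s,P):
    q=R.from_quat(s["orientation"]);c=q.inv().apply(np.atleast_2d(P)-s["eye"])@np.array(s["intrinsics"]).T
    return c[:,:2]/c[:,2:]
E
python3 - <<'E'
import numpy as np,cv2
from h import *
s=dict(np.load("top0.npz"))
f=s["frame"]; c=cv2.resize(f[120:240,110:390],None,fx=2.85,fy=2.85,interpolation=cv2.INTER_CUBIC)
cv2.imwrite("pics/crop1.png",c)
hsv=cv2.cvtColor(f,cv2.COLOR_BGR2HSV)
for p in [(358,145),(358,160),(358,181),(358,190),(370,165),(165,150),(157,185),(130,200),(153,198),(242,155)]:
    print(p,hsv[p[1],p[0]])
E
```

```text
(358, 145) [ 13 156 139]
(358, 160) [ 14 152 144]
(358, 181) [116  15 134]
(358, 190) [ 90   6 202]
(370, 165) [ 16  80 187]
(165, 150) [ 14 163 136]
(157, 185) [116  27 161]
(130, 200) [114  29 173]
(153, 198) [ 86   9 201]
(242, 155) [120  25 165]
```

View pics/crop1.png

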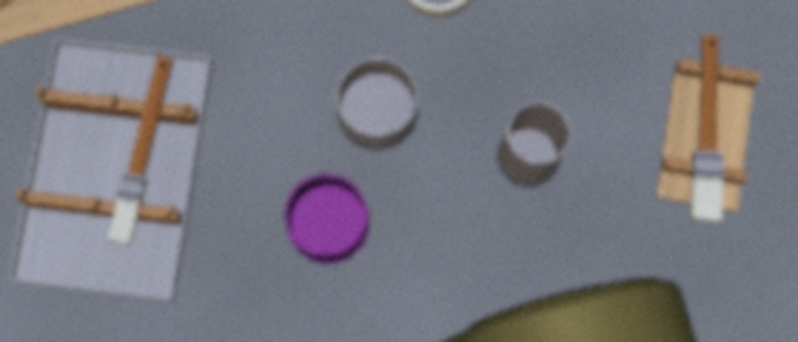

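The crop shows the brush from its handle end at crop (710,38) to its bristle ends at (707,220). The low tin is at (377,101), wide and shallow in plain steel. The tall tin is at (535,145), with deep walls showing, and the purple tin is at (327,218). In the rack the left lane is free and the spare brush lies in the right one.

```bash
python3 - <<'E'
from h import *
s=dict(np.load("top0.npz")); t=dict(np.load("scene0.npz"))
np.set_printoptions(precision=1,suppress=True)
def c(x,y): return (x/2.85+110-.3,y/2.85+120-.3)
P=onplane(s,[c(710,38),c(707,220)],44); print("brush ends",P,np.linalg.norm(P[0]-P[1]))
u=(P[1]-P[0])/np.linalg.norm(P[1]-P[0]);print("grip",P[1]-120*u,u,"yaw",np.arctan2(u[1],u[0]))
P=onplane(s,[c(377,101)],55);print("low",P, "in scene",proj(t,P))
P=onplane(s,[c(541,136)],105);print("tall",P,"in scene",proj(t,P))
P=onplane(s,[c(59,43),c(210,60),c(172,300),c(15,280)],14);print("tray corners",P,[np.linalg.norm(P[i]-P[i-1]) for i in range(4)])
ctr=P.mean(0);x=(P[0]+P[1]-P[2]-P[3]);x/=np.linalg.norm(x);y=np.array([-x[1],x[0],0]);O=ctr+10*x;O[2]=0
print("rack O",O,"x",x,"yaw",np.arctan2(x[1],x[0]),"lane",O+40*y)
T=onplane(s,[c(40,90),c(115,101),c(192,113)],60);print("far teeth rack xy",(T-O)@x,(T-O)@y)
T=onplane(s,[c(21,194),c(97,205),c(178,215)],60);print("near teeth",(T-O)@x,(T-O)@y)
B=onplane(s,[c(163,58),c(121,242)],57);print("spare",(B-O)@x,(B-O)@y)
# scene tin bottoms
for n,p in(("low",(261,243)),("tall",(194,195))): print(n,onplane(t,[p],55))
q=R.from_quat([-0.69899086,-0.10707471,0.69904556,-0.10621715]).as_matrix();print(q)
E
```

```text
brush ends [[ 622.  -317.1   44. ]
 [ 415.5 -302.8   44. ]] 206.9240597228235
grip [ 535.3 -311.1   44. ] [-1.   0.1  0. ] yaw 3.0723765833668897
low [[545.1  53.2  55. ]] in scene [[262.  231.6]]
tall [[ 492.6 -118.8  105. ]] in scene [[193.3 195.5]]
tray corners [[625.4 416.2  14. ]
 [605.4 243.7  14. ]
 [332.1 275.4  14. ]
 [353.7 447.4  14. ]] [np.float64(273.46997543870117), np.float64(173.64683772861372), np.float64(275.1605052025197), np.float64(173.30521036159493)]
rack O [489.1 344.5   0. ] x [ 1.  -0.1  0. ] yaw -0.11480346818334078 lane [493.7 384.3   0. ]
far teeth rack xy [57.3 54.5 50.8] [ 82.6  -0.5 -85.7]
near teeth [-59.2 -61.6 -62.4] [ 82.   -0.6 -88.1]
spare [109.9 -97.7] [-43.9 -31.9]
low [[580.7  53.8  55. ]]
tall [[ 438.6 -131.5   55. ]]
[[-0.   0.3 -1. ]
 [ 0.  -1.  -0.3]
 [-1.  -0.  -0. ]]
```

All the measurements agree with the given sizes: the brush measures 207 of 210 mm, the rack teeth land at ±82 and 0, and the tins agree across both views. Next I turn the jaws across the brush.

```bash
cat > go.py <<'E'
import sys; from h import *
from station import status
np.set_printoptions(precision=4,suppress=True)
def plan(target,b,a=0.,ref="tcp"):
    """b: brush heading unit xy; a: bristle-down tilt (rad); target mm. Prints the turn (tool rotvec) and the shift (tool axes, m)."""
    st=status.get_state();q=R.from_quat(st["orientation"]);p=np.array(st["tool_pos"])
    b=np.r_[b,0][:3]/np.linalg.norm(b);d=np.array([0,0,-1.])
    x=d*np.cos(a)-b*np.sin(a); z=-(b*np.cos(a)+d*np.sin(a)); 
    cand=[np.c_[x,np.cross(zz,x),zz] for zz in (z,-z)]
    M=min(cand,key=lambda m:(q.inv()*R.from_matrix(m)).magnitude())
    rv=(q.inv()*R.from_matrix(M)).as_rotvec()
    print("t",st["clock"],"p",p,"turn",rv,"shift",q.inv().apply(np.array(target)-p)/1000,"w",st["gripper_width"],"F",st["wrist_force"],"J",st["joint_pos"])
E
python3 -m pendant '[[0.124,0,0,0,0,0,0.08],[0.124,0,0,0,0,0,0.08],[0.124,0,0,0,0,0,0.08],[0,0,0,0,0,0,0.08]]' 30
python3 -c "
from go import *
plan([535.3,-311,150],[-.9976,.069])"
```

```text
clock: 0.43
tool_pos: [163.8, -524.1, 203.6]
orientation: [-0.706, 0.027, 0.707, 0.03]
wrist_force: [-0.4, 0.2, -0.8]
gripper_width: 80.4
t 0.4333 p [ 163.8174 -524.1444  203.5815] turn [-0.0108  0.0012  0.0036] shift [ 0.054  -0.2419 -0.3534] w 80.39802472684596 F [-0.4235  0.1985 -0.8353] J [-1.3346  0.3018  1.5229 -0.      1.3207  0.3161]
```

```bash

python3 -m pendant '[[0,0,0,0.003,-0.022,-0.032,0.08],[0,0,0,0.003,-0.022,-0.032,0.08],[0,0,0,0.003,-0.022,-0.032,0.08],[0,0,0,0.003,-0.022,-0.032,0.08],[0,0,0,0.003,-0.022,-0.032,0.08]]' | tail -4
python3 -m pendant '[[0,0,0,0.003,-0.022,-0.032,0.08],[0,0,0,0.003,-0.022,-0.032,0.08],[0,0,0,0.003,-0.022,-0.032,0.08],[0,0,0,0.003,-0.022,-0.032,0.08],[0,0,0,0,0,0,0.08]]' >/dev/null
python3 -c "
from go import *
plan([535.3,-311,150],[-.9976,.069])"
```

```text
tool_pos: [331.5, -425.7, 187.3]
orientation: [-0.706, 0.023, 0.708, 0.026]
wrist_force: [0.7, -0.7, 0.7]
gripper_width: 80.1
t 1.2667 p [ 474.4547 -336.3879  173.2731] turn [0.0275 0.0035 0.0059] shift [ 0.0232 -0.0278 -0.0598] w 79.805088597059 F [0.0604 0.1035 0.6093] J [-0.681   0.4003  1.4624  0.0028  1.2852  0.9306]
```

```bash

python3 -m pendant '[[0.015,0.002,0.003,0.012,-0.015,-0.032,0.08],[0.015,0.002,0.003,0.012,-0.015,-0.032,0.08],[0,0,0,0,0,0,0.08],[0,0,0,0,0,0,0.08]]' >/dev/null
python3 -c "
from go import *
from station import snapshot
plan([535.3,-311,19],[-.9976,.069])
s=snapshot('wrist');np.savez('w1.npz',**s);cv2.imwrite('pics/w1.png',s['frame'])
print(s['eye'],s['intrinsics'],proj(s,[[620,-317,44],[415.5,-302.8,44],[535.3,-311,44]]))
"
```

```text
t 1.6 p [ 542.4979 -306.6738  147.4143] turn [ 0.0165  0.0008 -0.    ] shift [0.1284 0.0047 0.0069] w 80.20673698722243 F [-0.4674 -0.3201  0.535 ] J [-0.5731  0.5114  1.3636 -0.0004  1.2673  1.0503]
[ 619.9149 -311.1973  327.8963] [[305.2065   0.     256.1369]
 [  0.     305.2065 192.3689]
 [  0.       0.       1.    ]] [[262.6945 106.7433]
 [258.3582 304.5624]
 [260.5806 197.6114]]
```

View pics/w1.png

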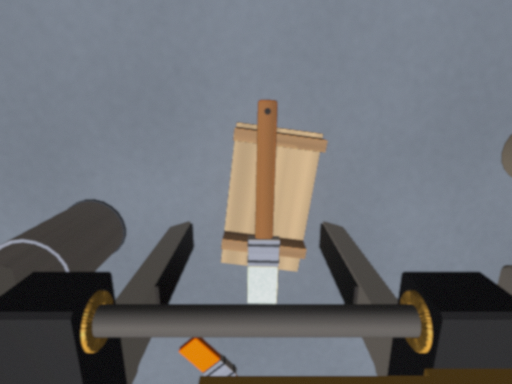

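The wrist view shows the brush lying straight, with its handle end at (267,99), the handle/ferrule edge at (264,239) and the ferrule/bristle edge at (263.5,264). The orange brush at (205,355) is clear of it.

```bash
python3 -c "
from go import *
s=dict(np.load('w1.npz'))
P=onplane(s,[[267,99],[264,239],[263.5,264]],44);print(P,np.linalg.norm(P[0]-P[1]),np.linalg.norm(P[2]-P[1]))
u=(P[2]-P[0]);u/=np.linalg.norm(u);g=(P[0]+90*u+P[1]-45*u)/2;print(u,g)
plan([g[0],g[1],19],u[:2])
"
```

```text
[[ 626.426  -321.1343   44.    ]
 [ 491.6169 -312.3363   44.    ]
 [ 463.6553 -310.5484   44.    ]] 135.09587216367328 28.018652631751696
[-0.9979  0.0649  0.    ] [ 536.5689 -315.2751   44.    ]
t 1.65 p [ 542.1829 -306.6324  147.2346] turn [0.0117 0.0011 0.0005] shift [0.1282 0.009  0.005 ] w 80.15838792223012 F [-0.6121  0.5096 -1.5159] J [-0.5734  0.5112  1.3644 -0.0002  1.2672  1.0506]
```

```bash

python3 -m pendant '[[0.012,0.001,0,0.03,0.009,0.005,0.08],[0,0,0,0.03,0,0,0.08],[0,0,0,0.03,0,0,0.08],[0,0,0,0,0,0,0.08],[0,0,0,0,0,0,0.08]]' >/dev/null
python3 -c "
from go import *
plan([536.5,-314,19],[-.9979,.0649])"
```

```text
t 2.0667 p [ 533.8927 -319.8213   58.7325] turn [ 0.0054 -0.0044 -0.0027] shift [ 0.0397 -0.0061 -0.0021] w 79.9802548247093 F [-0.1686  0.4311  1.1399] J [-0.5985  0.6034  1.4427 -0.0001  1.0904  1.0318]
```

```bash

python3 -m pendant '[[0.005,-0.004,-0.002,0.02,-0.005,-0.002,0.08],[0,0,0,0.015,0,0,0.08],[0,0,0,0,0,0,0.08],[0,0,0,0,0,0,0.08]]' >/dev/null
python3 -c "
from go import *
plan([536.5,-314,19],[-.9979,.0649])"
```

```text
t 2.4 p [ 536.9699 -318.3252   29.6797] turn [ 0.0011 -0.0066 -0.0045] shift [ 0.0107 -0.0043  0.0008] w 79.93400658660605 F [0.3875 0.1883 0.4597] J [-0.5935  0.6438  1.4533 -0.0006  1.0365  1.0414]
```

```bash

python3 -m pendant '[[0,-0.007,-0.004,0.011,-0.004,0,0.06],[0,0,0,0.003,0,0,0.06],[0,0,0,0,0,0,0.06],[0,0,0,0,0,0,0.06]]' >/dev/null
python3 -c "
from go import *
plan([536.5,-314,19],[-.9979,.0649])"
python3 -m pendant '[[0,0,0,0,0,0,0.03],[0,0,0,0,0,0,0.02],[0,0,0,0,0,0,0],[0,0,0,0,0,0,0],[0,0,0,0,0,0,0]]' 35
python3 -m pendant '[[0,0,0,0,0,0,0],[0,0,0,0,0,0,0],[0,0,0,0,0,0,0],[0,0,0,0,0,0,0]]' |tail -2
```

```text
t 2.7333 p [ 538.3707 -315.3555   18.1794] turn [ 0.0017 -0.0029 -0.0024] shift [-0.0008 -0.0012  0.002 ] w 60.64230069140501 F [-0.2688 -0.0009  0.7586] J [-0.5883  0.6613  1.455  -0.0008  1.0216  1.0462]
clock: 3.15
tool_pos: [538.9, -315.6, 19.4]
orientation: [0.708, -0.023, -0.705, -0.021]
wrist_force: [0.3, -0.1, -0.1]
gripper_width: 29.9
wrist_force: [1.0, -0.0, 0.4]
gripper_width: 17.9
```

```bash

python3 -m pendant '[[0,0,0,-0.02,0,0,0],[0,0,0,-0.03,0,0,0],[0,0,0,-0.035,0,0,0],[0,0,0,-0.04,0,0,0],[0,0,0,-0.04,0,0,0]]' |tail -2
python3 -m pendant '[[0,0,0,-0.02,0,0,0],[0,0,0,0,0,0,0],[0,0,0,0,0,0,0]]' |tail -2
python3 -c "
from go import *
from station import snapshot
plan([650,53,200],[-.9979,.0649],0.75)
s=snapshot('wrist');np.savez('w2.npz',**s);cv2.imwrite('pics/w2.png',s['frame'])
"
```

```text
wrist_force: [0.4, -0.0, -0.6]
gripper_width: 17.8
wrist_force: [-0.3, 0.7, -1.6]
gripper_width: 17.7
t 4.15 p [ 536.6576 -314.0424  210.2415] turn [0.002  0.7508 0.0005] shift [ 0.0101 -0.3735 -0.09  ] w 17.7147757425876 F [-0.2589  0.6771 -1.5825] J [-0.5881  0.4591  1.2922 -0.0006  1.3908  1.0458]
```

View pics/w2.png

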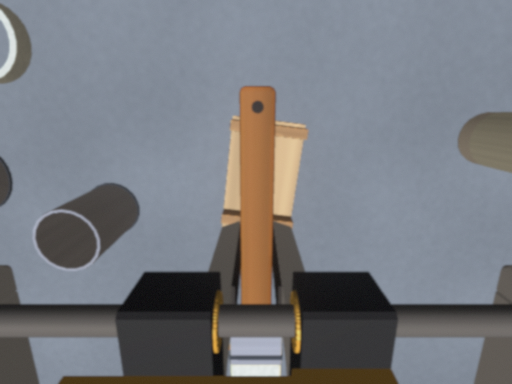

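The brush is held straight in the gripper. Its handle end is at (257,86) and the ferrule/bristle edge is just visible at about (255,360).

```bash
python3 -c "
from go import *
s=dict(np.load('w2.npz'))
P=onplane(s,[[257,86],[256,337],[255,361]],235.2);print(P,np.linalg.norm(P[2]-P[0]))
print('tail to TCP',P[0]-[536.7,-314,235])
w=dict(np.load('w1.npz'));print('tall tin rim from w2',onplane(s,[[67,239]],105))
"
```

```text
[[ 623.8141 -320.4175  235.2   ]
 [ 479.3333 -310.8288  235.2   ]
 [ 461.4484 -309.0749  235.2   ]] 162.76140960653404
tail to TCP [87.1141 -6.4175  0.2   ]
tall tin rim from w2 [[ 497.4482 -119.663   105.    ]]
```

```bash

python3 -m pendant '[[0,0,0,0,-0.02,-0.005,0],[0,0,0,0,-0.038,-0.01,0],[0,0,0,0,-0.038,-0.01,0],[0,0,0,0,-0.038,-0.01,0],[0,0,0,0,-0.038,-0.01,0]]' |tail -4
python3 -m pendant '[[0,0,0,0,-0.038,-0.01,0],[0,0,0,0,-0.038,-0.01,0],[0,0,0,0,-0.038,-0.01,0],[0,0,0,0,-0.038,-0.01,0],[0,0,0,0,-0.02,0,0]]' |tail -4
python3 -m pendant '[[0,0.06,0,0,0,0,0],[0,0.11,0,0,0,0,0],[0,0.11,0,0,0,0,0],[0,0.11,0,0,0,0,0],[0,0.11,0,0,0,0,0]]' |tail -4
python3 -c "
from go import *
plan([643,46,180],[-.9979,.0649],0.75)"
```

```text
tool_pos: [589.7, -145.5, 199.7]
orientation: [-0.702, 0.025, 0.711, 0.027]
wrist_force: [0.6, -0.6, -0.5]
gripper_width: 17.5
tool_pos: [641.3, 34.9, 187.9]
orientation: [-0.696, 0.024, 0.717, 0.027]
wrist_force: [-0.8, -0.0, -0.7]
gripper_width: 17.7
tool_pos: [640.0, 42.4, 175.2]
orientation: [0.852, -0.026, -0.522, -0.019]
wrist_force: [1.1, 0.5, -0.2]
gripper_width: 17.9
t 5.45 p [639.9662  42.407  175.1931] turn [-0.0018  0.278   0.0041] shift [-0.003  -0.0038 -0.0047] w 17.895155777666712 F [ 1.0941  0.5202 -0.2035] J [ 0.0244  0.2907  1.6786 -0.0562  0.7023  1.6945]
```

```bash

python3 -m pendant '[[0,0.1,0.002,0,-0.003,-0.004,0],[0,0.1,0.002,0,0,0,0],[0,0.08,0,0,0,0,0],[0,0,0,0,0,0,0],[0,0,0,0,0,0,0]]' |tail -4
python3 -c "
from go import *
from station import snapshot
plan([643,46.5,140],[-.9979,.0649],0.75)
q=R.from_quat(status.get_state()['orientation']);p=status.get_state()['tool_pos']
tip=p-19*q.apply([1,0,0])-123*q.apply([0,0,1]);print('tip',tip)
for n in('scene','wrist'):
    s=snapshot(n);np.savez(n+'3.npz',**s)
    print(n,'tip',proj(s,[tip]),'rim',proj(s,[[545.5,53,55]]))
    f=s['frame']
    cv2.imwrite('pics/%s3.png'%n,f if n=='wrist' else cv2.resize(f[100:300,150:400],None,fx=3,fy=3,interpolation=cv2.INTER_CUBIC))
"
```

```text
tool_pos: [636.2, 47.0, 166.2]
orientation: [0.917, -0.027, -0.397, -0.013]
wrist_force: [0.3, -0.3, 0.1]
gripper_width: 17.6
t 5.8667 p [636.2264  46.9744 166.2139] turn [ 0.0013 -0.0028  0.0044] shift [0.0238 0.0001 0.013 ] w 17.637422065917082 F [ 0.3226 -0.2775  0.0819] J [ 0.0468  0.2263  1.9004 -0.2684  0.2742  1.91  ]
tip [712.8403  42.0638 264.174 ]
scene tip [[251.8005 221.8548]] rim [[261.8955 231.7022]]
wrist tip [[255.0405   8.7134]] rim [[255.3141 385.8335]]
```

View pics/scene3.png

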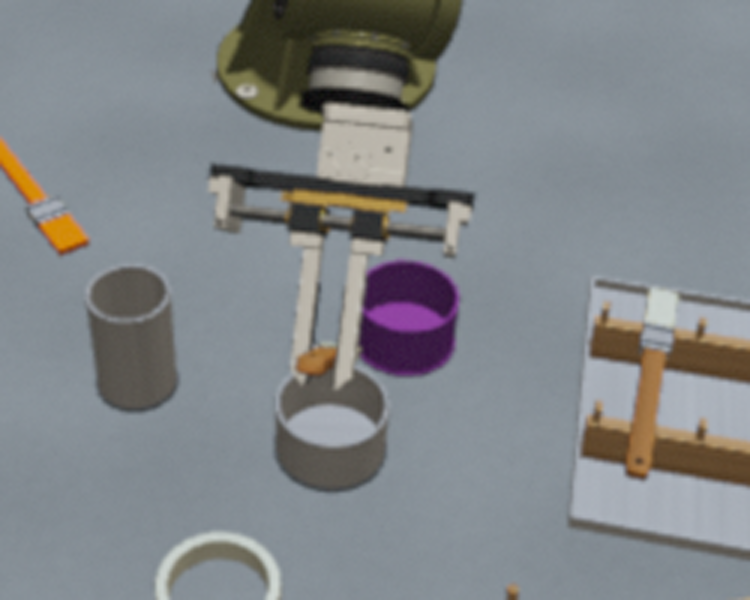

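```bash
python3 -c "
from go import *
for n,c in(('scene0',(261,242)),('top0',(242,156))):
    s=dict(np.load(n+'.npz'));f=cv2.GaussianBlur(s['frame'],(3,3),0).astype(int);x,y=c
    br=f[...,0]-f[...,2]
    print(n,'b-r column',br[y-25:y+28,x]);print('row',br[y,x-26:x+27]);print('gray',f[y-25:y+28,x,1])
st=status.get_state();q=R.from_quat(st['orientation']);tip=st['tool_pos']-19*q.apply([1,0,0])+123*q.apply([0,0,1]);print('tip',tip)
s=dict(np.load('scene0.npz'));print(proj(s,[[500.5,53,55],[590.5,53,55],[590.5,53,0]]))
s=dict(np.load('top0.npz'));print(proj(s,[[500.5,53,55],[590.5,53,55],[500.5,53,0]]))
"
```

```text
scene0 b-r column [ 17  16  16  11   3  -5 -10 -11 -10 -10 -10 -10 -11 -10 -11 -10  -8  -3
   6  12  14  14  14  14  14  14  14  14  13  14  12   6  -1  -8 -10 -10
 -11 -10 -10 -10 -11 -11 -10 -10  -9  -3   6  13  15  16  16  16  16]
row [17 16 15 17 17 15 10  1 -4 -1  4 10 13 14 14 14 14 14 14 14 14 14 15 14
 14 14 14 14 14 14 14 14 14 14 14 14 15 13 13 11  6  2 -1  1  9 14 16 17
 16 16 16 16 17]
gray [142 143 146 143 125 102  91  88  88  87  88  89  89  89  88  88  93 113
 145 168 174 175 175 174 173 171 171 172 172 172 168 148 116  92  86  87
  87  87  86  85  85  86  86  86  84  80  89 115 136 142 143 142 142]
top0 b-r column [16 16 16 16 17 17 17 15 13  7  1 -5 -8 -6  2 10 14 16 17 17 17 17 17 17
 16 16 16 17 17 17 17 17 17 16 16 13  6 -1 -7 -7 -2  6 13 16 17 17 16 16
 16 16 16 15 16]
row [16 16 16 17 17 17 18 18 17 15 15 13 11 11 13 16 16 16 16 16 16 16 17 17
 16 17 16 16 16 17 17 17 16 16 17 18 16 16 15 13 13 14 16 16 16 16 16 15
 16 16 15 14 15]
gray [117 117 117 117 118 118 119 121 125 122 106  86  75  78  97 123 141 147
 148 150 152 153 152 150 150 149 149 150 150 151 151 149 149 151 150 143
 124 100  83  77  80  90 103 112 115 117 117 116 116 115 115 115 116]
tip [534.4986  53.2945  96.6143]
[[263.3849 218.0884]
 [260.3089 246.2051]
 [259.6393 261.1745]]
[[241.9684 169.0281]
 [242.1235 141.2154]
 [242.2749 173.3751]]
```

Silhouette edges in both fixed views put the low tin's centre at about (551,52), slightly farther out than the first estimate. I aim the bristle ends at (547,52,35).

```bash
cat > tip.py <<'E'
import sys; from go import *
def tip(tgt):
    st=status.get_state();q=R.from_quat(st["orientation"])
    t=st["tool_pos"]-19*q.apply([1,0,0])+123*q.apply([0,0,1])
    print("t",st["clock"],"tip",t,"shift",q.inv().apply(np.array(tgt)-t)/1000,"F",st["wrist_force"],"w",st["gripper_width"],"brush dir",q.apply([0,0,1]))
E
python3 -c "
from tip import *
tip([547,52,96]);tip([547,52,35])"
```

```text
t 5.9667 tip [534.4986  53.2945  96.6143] shift [ 0.009   0.0005 -0.0087] F [ 0.3146 -0.1586 -0.9859] w 17.735117328460603 brush dir [-0.7277  0.0465 -0.6843]
t 5.9667 tip [534.4986  53.2945  96.6143] shift [0.0535 0.0007 0.033 ] F [ 0.3146 -0.1586 -0.9859] w 17.735117328460603 brush dir [-0.7277  0.0465 -0.6843]
```

```bash

python3 -m pendant '[[0,0,0,0.009,0.001,-0.009,0],[0,0,0,0.011,0,0.01,0],[0,0,0,0.011,0,0.01,0],[0,0,0,0,0,0,0]]' |tail -2
python3 -c "
from tip import *
tip([547,52,35])"
```

```text
wrist_force: [-0.6, -0.5, -1.7]
gripper_width: 17.4
t 6.3 tip [550.8101  50.6782  67.5439] shift [ 0.0212 -0.001   0.025 ] F [-0.5502 -0.518  -1.6624] w 17.44859884521421 brush dir [-0.7302  0.0479 -0.6815]
```

```bash

python3 -m pendant '[[0,0,0,0.009,0,0.01,0],[0,0,0,0.009,0,0.01,0],[0,0,0,0.004,0,0.006,0],[0,0,0,0,0,0,0],[0,0,0,0,0,0,0]]' |tail -2
python3 -c "
from tip import *
tip([547,52,35])"
```

```text
wrist_force: [-0.5, -0.1, -0.2]
gripper_width: 17.9
t 6.7167 tip [550.074   49.5653  35.8397] shift [-0.0016 -0.0022  0.0029] F [-0.4751 -0.1372 -0.216 ] w 17.85414933386208 brush dir [-0.7317  0.0494 -0.6799]
```

```bash

python3 -m pendant '[[0,0,0,0,-0.001,0.006,0],[0,0,0,0,0,0,0],[0,0,0,0,0,0,0],[0,0,0,0,0,0,0],[0,0,0,0,0,0,0]]' |tail -2
python3 -m pendant '[[0,0,0,0,0,0,0],[0,0,0,0,0,0,0],[0,0,0,0,0,0,0],[0,0,0,0,0,0,0]]' |tail -2
python3 -c "
from tip import *
from station import snapshot
tip([547,52,35])
a=snapshot('scene');b=snapshot('top')
g=lambda f:cv2.resize(f,(400,360),interpolation=cv2.INTER_CUBIC)
cv2.imwrite('pics/dip.png',np.hstack([g(a['frame'][160:280,195:328]),g(b['frame'][110:200,190:290])]))
"
```

```text
wrist_force: [0.3, -0.3, -0.6]
gripper_width: 17.7
wrist_force: [-0.6, 0.8, -1.7]
gripper_width: 17.6
t 7.4667 tip [549.6164  50.0673  37.2211] shift [-0.0003 -0.0017  0.0035] F [-0.5859  0.8052 -1.6904] w 17.641520441416333 brush dir [-0.728   0.0503 -0.6837]
```

View pics/dip.png

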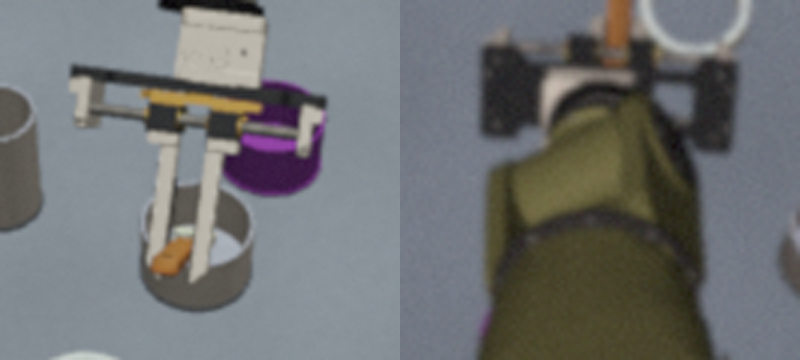

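The bristles are inside the low tin, with pale bristle visible between the fingers at (183,233) and no contact force. I go about 6 mm deeper for margin and hold.

```bash

python3 -m pendant '[[0,0,0,0.005,-0.003,0.005,0],[0,0,0,0,0,0,0],[0,0,0,0,0,0,0],[0,0,0,0,0,0,0],[0,0,0,0,0,0,0]]' |tail -2
python3 -m pendant '[[0,0,0,0,0,0,0],[0,0,0,0,0,0,0],[0,0,0,0,0,0,0]]' |tail -2
python3 -c "
from tip import *
tip([547,52,32])"
```

```text
wrist_force: [0.7, -1.0, -0.9]
gripper_width: 17.6
wrist_force: [0.9, 0.5, -0.0]
gripper_width: 17.6
t 8.2333 tip [549.8834  52.8286  30.8929] shift [-0.0027  0.001   0.0013] F [ 0.9314  0.5359 -0.0119] w 17.576886103584382 brush dir [-0.7276  0.0503 -0.6842]
```

```bash

python3 -m pendant '[[0,0,0,-0.008,0,-0.008,0],[0,0,0,-0.018,0,-0.017,0],[0,0,0,-0.018,0,-0.017,0],[0,0,0,-0.022,0,-0.021,0],[0,0,0,-0.022,0,-0.021,0]]' |tail -2
python3 -m pendant '[[0,0,0,-0.022,0,-0.021,0],[0,0,0,0,0,0,0],[0,0,0,0,0,0,0]]' |tail -2
python3 -c "
from tip import *
tip([547,52,150])"
python3 -m pendant '[[0,-0.06,0,0,0,0,0],[0,-0.11,0,0,0,0,0],[0,-0.11,0,0,0,0,0],[0,-0.11,0,0,0,0,0],[0,-0.11,0,0,0,0,0]]' |tail -2
python3 -m pendant '[[0,-0.11,0,0,0,0,0],[0,-0.1,0,0,0,0,0],[0,0,0,0,0,0,0]]' |tail -2
python3 -c "
from go import *
plan([530,382.2,200],[-.9934,.1146])"

```

```text
wrist_force: [-0.5, 0.1, -0.8]
gripper_width: 17.5
wrist_force: [-0.4, 0.4, -1.2]
gripper_width: 17.6
t 8.9 tip [549.8318  53.5011 189.2229] shift [0.0269 0.0017 0.0287] F [-0.4003  0.4234 -1.2197] w 17.595299503425903 brush dir [-0.7304  0.0496 -0.6812]
wrist_force: [-0.9, -0.6, -0.6]
gripper_width: 17.6
wrist_force: [0.3, 1.2, -0.6]
gripper_width: 17.7
t 9.5667 p [648.6098  46.8601 251.9491] turn [0.0495 0.0038 0.0008] shift [ 0.0528 -0.3268  0.14  ] w 17.745485045234325 F [ 0.2627  1.2284 -0.6119] J [0.0153 0.5077 1.1267 0.0012 1.5108 1.6513]
```

```bash

python3 -m pendant '[[0.01,0,0,0.003,-0.025,0.01,0],[0.01,0,0,0.005,-0.036,0.015,0],[0.01,0,0,0.005,-0.036,0.015,0],[0.01,0,0,0.005,-0.036,0.015,0],[0.01,0,0,0.005,-0.036,0.015,0]]' |tail -2
python3 -m pendant '[[0,0,0,0.005,-0.036,0.015,0],[0,0,0,0.005,-0.036,0.015,0],[0,0,0,0.005,-0.036,0.015,0],[0,0,0,0.004,-0.025,0.01,0],[0,0,0,0,0,0,0]]' |tail -2
python3 -m pendant '[[0,0,0,0,0,0,0]]' |tail -1
python3 -c "
from go import *
from station import snapshot
plan([530,382.2,200],[-.9934,.1146])
s=snapshot('wrist');np.savez('w4.npz',**s);cv2.imwrite('pics/w4.png',s['frame'])
"
```

```text
wrist_force: [1.6, -0.2, -1.3]
gripper_width: 17.6
wrist_force: [0.3, -0.6, -0.8]
gripper_width: 17.8
gripper_width: 18.1
t 10.4833 p [549.2959 371.2705 192.3042] turn [-0.0095 -0.0016 -0.0013] shift [-0.0077 -0.0084  0.0205] w 18.05425250618246 F [-0.3838 -0.4607 -1.0179] J [ 0.54    0.5669  1.1741 -0.002   1.4001  2.2355]
```

View pics/w4.png

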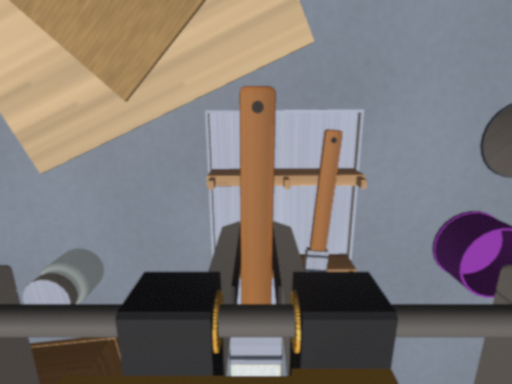

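The far rail's teeth show at about (211,177), (286,178) and (362,178), and the tray's far corners at (206,110) and (364,112). The held brush points straight along the free left lane, and the spare brush is at (326,190).

```bash
python3 -c "
from go import *
s=dict(np.load('w4.npz'))
T=onplane(s,[[211,176],[286,178],[362,178]],63);print(T,np.diff(T,axis=0))
C=onplane(s,[[206,110],[364,112]],14);print(C,C[0]-C[1])
for v in (T[0]-T[2],C[0]-C[1]): print('yaw',np.arctan2(-v[0],v[1]))
x=np.array([.9934,-.1146,0]);y=np.array([.1146,.9934,0])
print('O teeth',(T[0]+T[2])/2-55*x,T[1]-55*x,'O tray',C.mean(0)-130*x)
print('lane',T[:2].mean(0)-55*x, C.mean(0)-130*x+40*y)
"
```

```text
[[564.0252 416.0304  63.    ]
 [552.2464 338.973   63.    ]
 [542.4325 260.4922  63.    ]] [[-11.7789 -77.0574   0.    ]
 [ -9.8138 -78.4808   0.    ]]
[[630.6047 417.8083  14.    ]
 [606.1768 239.8071  14.    ]] [ 24.4279 178.0012   0.    ]
yaw -0.1379440683888181
yaw -0.13638244665353647
O teeth [498.5919 344.5643  63.    ] [497.6094 345.276   63.    ] O tray [489.2488 343.7057  14.    ]
lane [503.4988 383.8047  63.    ] [493.8328 383.4417  14.    ]
```

```bash

python3 -m pendant '[[0,0,0,0.015,-0.005,0.018,0],[0,0,0,0.03,-0.004,0.015,0],[0,0,0,0.03,0,0,0],[0,0,0,0.02,0,0,0],[0,0,0,0,0,0,0]]' |tail -2
python3 -m pendant '[[0,0,0,0,0,0,0]]' |tail -1
python3 -c "
from go import *
plan([514,381.3,32],[-.9915,.13])
"
```

```text
wrist_force: [0.1, -0.8, -1.0]
gripper_width: 17.6
gripper_width: 17.6
t 11.0333 p [520.0617 378.1426  94.9017] turn [-0.0018 -0.0083  0.0024] shift [ 0.0629 -0.0022  0.0069] w 17.588256349896277 F [ 0.0304 -0.8556 -0.2949] J [ 0.5733  0.6019  1.3523 -0.0039  1.1795  2.2777]
```

```bash

python3 -m pendant '[[0,-0.008,0,0.015,-0.002,0.006,0],[0,0,0,0.02,0,0,0],[0,0,0,0.015,0,0,0],[0,0,0,0,0,0,0],[0,0,0,0,0,0,0]]' |tail -2
python3 -c "
from go import *
from station import snapshot
plan([514,381.3,32],[-.9915,.13])
a=snapshot('scene');b=snapshot('top')
cv2.imwrite('pics/lay.png',cv2.resize(a['frame'][170:300,310:440],(600,600),interpolation=cv2.INTER_CUBIC))
"
```

```text
wrist_force: [0.5, -0.1, -0.0]
gripper_width: 17.7
t 11.45 p [517.3819 380.4091  47.2902] turn [-0.0061 -0.0059  0.0084] shift [ 0.0153 -0.0003  0.0036] w 17.652637055523783 F [ 0.4548 -0.1198 -0.0135] J [0.5759 0.6548 1.3876 0.0028 1.0892 2.2819]
```

View pics/lay.png

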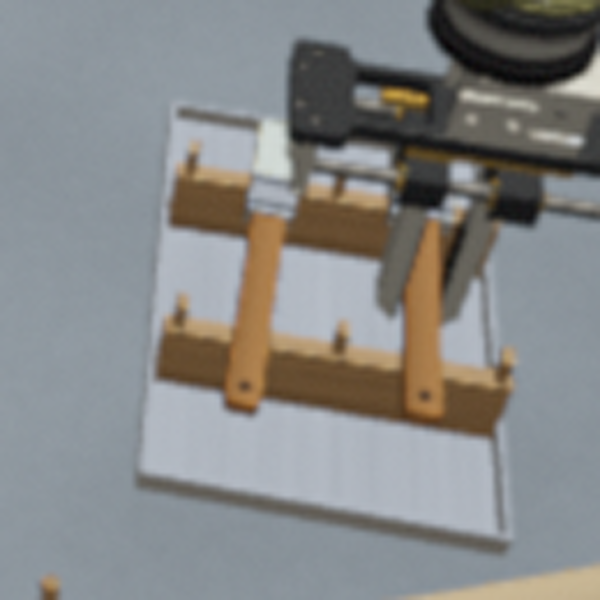

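The held brush is about 15 mm above the rails and in the free lane between the middle and right teeth. Its handle overhangs about as far as the spare's. I lower it gently.

```bash

python3 -m pendant '[[-0.005,-0.006,0.007,0.007,0,0.003,0],[0,0,0,0.005,0,0,0],[0,0,0,0,0,0,0]]' |tail -2
python3 -m pendant '[[0,0,0,0.004,0,0,0],[0,0,0,0,0,0,0],[0,0,0,0,0,0,0]]' |tail -2
python3 -c "
from go import *
plan([514,381.3,32],[-.9915,.13])
"
```

```text
wrist_force: [1.2, 0.6, -1.9]
gripper_width: 17.1
wrist_force: [-0.6, -0.3, 0.1]
gripper_width: 17.5
t 12.05 p [515.4217 381.9813  33.3334] turn [-0.0003 -0.0032  0.0041] shift [0.0013 0.0009 0.0013] w 17.502061626165105 F [-0.6448 -0.3464  0.0675] J [0.5803 0.6741 1.3919 0.0012 1.0704 2.2812]
```

```bash

python3 -m pendant '[[0,-0.003,0.004,0.002,0,0,0],[0,0,0,0,0,0,0],[0,0,0,0,0,0,0]]' |tail -4
python3 -m pendant '[[0,0,0,0.002,0,0,0],[0,0,0,0,0,0,0],[0,0,0,0,0,0,0]]' |tail -4
```

```text
tool_pos: [515.8, 382.2, 33.1]
orientation: [0.706, -0.046, -0.705, -0.046]
wrist_force: [0.5, 0.2, -1.2]
gripper_width: 17.9
tool_pos: [516.4, 382.5, 32.9]
orientation: [0.706, -0.046, -0.705, -0.047]
wrist_force: [-0.5, -0.1, -0.7]
gripper_width: 17.7
```

```bash

python3 -m pendant '[[0,0,0,0.002,0,0,0],[0,0,0,0,0,0,0.02],[0,0,0,0,0,0,0.024],[0,0,0,0,0,0,0.03],[0,0,0,0,0,0,0.05]]' |tail -4
python3 -m pendant '[[0,0,0,0,0,0,0.05],[0,0,0,0,0,0,0.05],[0,0,0,0,0,0,0.05],[0,0,0,0,0,0,0.05],[0,0,0,0,0,0,0.05]]' |tail -4
python3 -m pendant '[[0,0,0,-0.02,0,0,0.05],[0,0,0,-0.03,0,0,0.05],[0,0,0,-0.04,0,0,0.05],[0,0,0,-0.04,0,0,0.05],[0,0,0,-0.04,0,0,0.05]]' |tail -4
python3 -m pendant '[[0,0,0,-0.03,0,0,0.05],[0,0,0,-0.01,0,-0.03,0.05],[0,0,0,0,0,-0.04,0.05],[0,0,0,0,0,0,0.05],[0,0,0,0,0,0,0.05]]' |tail -4
python3 -c "
from go import *
from station import snapshot
a=snapshot('scene');b=snapshot('top');w=snapshot('wrist');np.savez('w5.npz',**w)
g=lambda f:cv2.resize(f,(400,300),interpolation=cv2.INTER_CUBIC)
cv2.imwrite('pics/end.png',np.vstack([np.hstack([g(a['frame'][150:300,250:450]),g(b['frame'][100:235,90:270])]),np.hstack([g(w['frame']),g(a['frame'])])]))
"
```

```text
tool_pos: [516.7, 382.7, 32.2]
orientation: [0.707, -0.045, -0.704, -0.047]
wrist_force: [-0.2, 0.2, 1.0]
gripper_width: 33.3
tool_pos: [516.5, 382.5, 31.1]
orientation: [0.706, -0.046, -0.705, -0.047]
wrist_force: [0.5, 0.3, -0.4]
gripper_width: 50.2
tool_pos: [512.7, 380.1, 196.5]
orientation: [-0.701, 0.05, 0.71, 0.043]
wrist_force: [0.8, -0.3, -0.5]
gripper_width: 49.9
tool_pos: [586.4, 372.7, 250.8]
orientation: [0.706, -0.046, -0.705, -0.045]
wrist_force: [-1.1, 0.5, -0.0]
gripper_width: 50.0
```

View pics/end.png

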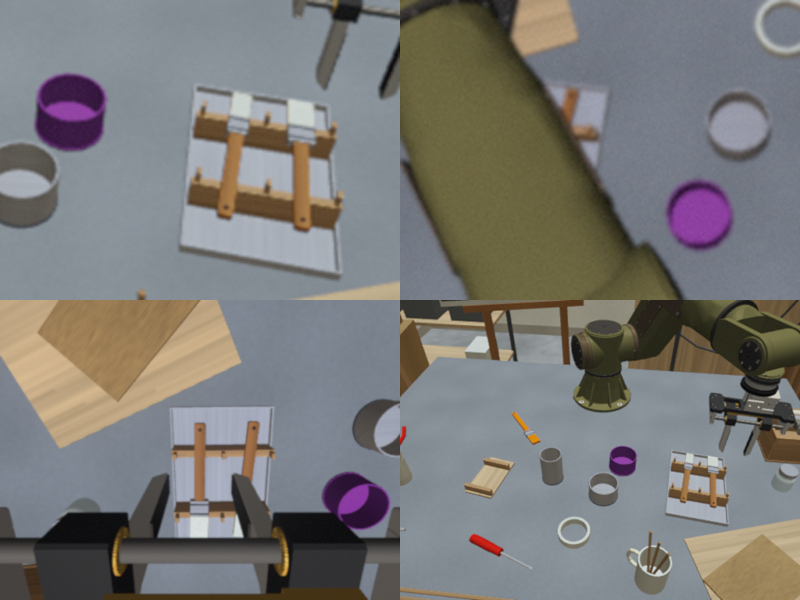

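The brush lies level on both rails. At the far rail its handle is at panel x≈200, against 199 midway between the teeth at 175 and 223. Both tins and the spare brush look unmoved, and the gripper is clear.

```bash
python3 -c "
from station import sign_off,status
s=status.get_state();print(s['clock'],s['joint_vel'].round(3),s['tool_pos'])
print(sign_off())"
```

```text
14.3667 [ 0.01  -0.011  0.009  0.     0.002 -0.001] [584.89395275 372.85143135 250.29359883]
the job is handed in; nothing more can be done
None
```

I dipped the flat brush in the low steel tin and laid it level in the free lane of the rack. The job was handed in at about 14.4 s; the hand-in gives no verdict.

- **Dip:** I tilted the bristles down about 43° and lowered the ends to about z = 37 mm, then 31 mm, which is 18–24 mm below the rim. They stayed below z = 38 mm for well over a second. The wrist force stayed within sensor noise, so I saw no sign of pressing on the tin.
- **Laying down:** I lifted the brush clear above the rim, levelled it, lowered it to the rails and released it within a millimetre or two of them.
- **Last checks:** The final pictures show it on both rails, centred in the lane to about 2 mm, with its bristles over the tray at the same end as the spare's. Both tins stand upright, and they and the spare brush look unmoved. The gripper is clear of everything.
- **Disagreements:** My first estimate of the low tin, from the top view, was about 6 mm short, and I corrected it from silhouette edges in both views before dipping. The rack's lengthwise position differed by about 10 mm between two measurements. I aimed between them, well inside the ±33 mm allowed. I judged the final position by eye from the pictures and did not measure it.

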